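# Snap the red lid shut on a food tub at the packing bench

### The arm

A 6-joint arm with a two-finger parallel gripper is mounted at the origin on the work surface. World frame = base frame: x ahead of the robot, y to its left, z up, the work surface at z = 0. Lengths are in mm, angles in rad, forces in N, time in s.
With the tool pointing down it reaches from about 300 to 775 mm from the base axis. Payload 14.6 kg.
Tool frame: the origin (TCP) lies midway between the tips of the shut fingers; the grasp point (between the pads) lies 19 mm behind it; z points along the fingers, y is the direction in which the jaws open and shut (so a half turn about z gives the same grasp; the last joint's range is limited). The gripper opens to 85 mm and grips with 20 to 120 N. Pads are 22 mm wide; open, the fingers measure 114 mm over their backs; the gripper's body (76 mm by 85 mm) begins 54 mm behind the grasp point. The pads swing forward as they close: fully open they stand 13 mm farther back than shut.
Start: joints at [1.087, 0.3, 1.521, -0, 1.321, -0.067], TCP at [222.656, 502.905, 231.281] pointing down, gripper open.
Joint ranges: [-3.03, 3.03], [-0.79, 2.21], [0.23, 2.52], [-1.04, 4.18], [0, 3.07], [-2.55, 2.55]. Speed limits (rad/s): [2.22, 2.22, 2.57, 3.14, 3.14, 3.14].

### API

Orientations are given as a unit quaternion [w, x, y, z].
In Python, from rig import read_state, capture, job_done gives the robot as it stands.
- The arm moves only by the tool arm_command, never from a script. Its argument "steps" is a list of rows, each a list of 5 numbers: the shift along the tool's x, y, z in units of 40 mm (1.0 is 40 mm), then the turn about the tool's z in units of 8 degrees (1.0 is 8 degrees), then the finger opening in mm, from 0 to 85.4. In form: [[x, y, z, spin, fingers], ...]. A call has 1 to 12 rows; each row shifts and turns the commanded pose from where the row before left it, along the tool's axes as they then stand; what a row does not reach is not made up. A row lasts 1/8 s, in which the tool goes at most 62.5 mm and 10.7 degrees, less where a joint would pass 70% of its speed; a pose out of reach is approached as far as the arm can. A call is refused whole if a number of a shift passes 1 or a number of a turn 1, either way. A call with a gripper value outside its range is refused whole. The fingers move at their own pace and stop on an object; "force" is the grip in N (left out, the last holds). Time passes only in rows, so rows that do not move let the fingers close. It gives the time, the measured TCP pose, the force and the opening at its end, in the units of the state.
- read_state(): the state, without advancing time (a new reading comes with each control period).
- capture(name): name is "side" or "top"; returns a dict with "image" (400x640x3 uint8, blue, green, red), "intrinsics" (3x3 intrinsics, pixels), "k1" (the pictures are not rectified: a ray, as slopes to the right and down, at radius r is drawn at 1 + k1 r^2 times it, then the intrinsics apply), "view" (4x4, takes a point from world to camera coordinates). Camera axes: x right, y down, z forward; pixel columns grow to the right and rows downward; lengths in mm; the calibration is good to about 2 mm. A picture is of the moment at which its call begins. There is no depth.
- job_done(): hands the job in, once; it reports no verdict.
The state is a dict: "clock": time; "q": joint angles; "qd": joint speeds; "joint_efforts": joint torques, N m; "position": TCP position; "tcp_rot": TCP orientation; "wrist_force": force on the tool from outside, world axes, zero at the start; "moment": the same for the moment, N m; "grip_width": opening from 0.0 (shut) to 1.0 (fully open).
Only numpy, scipy, OpenCV 4.12 (cv2) and the standard library are available. Lean on these libraries where they do the work, as an engineer would, in place of code of your own. Each camera call takes 0.05 s, during which the arm holds its last target.

### The job

The red lid is only lying on its tub: with the fingertips press down its rim, one side after another, until all four sides have clicked fully shut. Nothing is to be picked up, and the tub stays standing where it is. Leave the blue-lidded tub unclipped, as it is still waiting to be checked, and do not shift anything else on the bench.

Things in the scene. Friction and masses are not known exactly. Their poses are not given: they have to be found in the camera images.
- red_tub: white food tub 80 mm tall with a RED press-fit lid, the one to close; lid outline 160 mm (its x) by 210 mm (its y), tub 144 x 194 mm, 1.8 kg, stands loose on the bench. Origin: centre of the underside; z up. The lid's rim is four separate sides (front = -x, back = +x, left = +y, right = -y), each a 27 mm wide flat strip that moves straight down by 8 mm; the lid's centre panel between them is fixed, its top 85 mm above the bench
- red_tub_front_press (a point): white round thumb mark (18 mm across) on the top face, at the middle of the red lid's front side strip (153 x 27 mm), 66.5 mm from the tub's centre towards its -x; moves with the strip: 96 mm above the bench while open, 88 mm when shut
- red_tub_front (a joint): travel of the red lid's front side in m: 0 = standing open, 0.008 = clicked shut. Snaps: resists most (about 6.5 N slowly, more at speed) at the start of the travel, springs back up if let go before half-way (0.004), beyond it snaps down by itself, stays shut, and rests on a hard stop
- red_tub_back_press (a point): white round thumb mark (18 mm across) on the top face, at the middle of the red lid's back side strip (153 x 27 mm), 66.5 mm from the tub's centre towards its +x; moves with the strip: 96 mm above the bench while open, 88 mm when shut
- red_tub_back (a joint): travel of the red lid's back side in m: 0 = standing open, 0.008 = clicked shut. Snaps: resists most (about 6.5 N slowly, more at speed) at the start of the travel, springs back up if let go before half-way (0.004), beyond it snaps down by itself, stays shut, and rests on a hard stop
- red_tub_left_press (a point): white round thumb mark (18 mm across) on the top face, at the middle of the red lid's left side strip (160 x 27 mm), 91.5 mm from the tub's centre towards its +y; moves with the strip: 96 mm above the bench while open, 88 mm when shut
- red_tub_left (a joint): travel of the red lid's left side in m: 0 = standing open, 0.008 = clicked shut. Snaps: resists most (about 6.5 N slowly, more at speed) at the start of the travel, springs back up if let go before half-way (0.004), beyond it snaps down by itself, stays shut, and rests on a hard stop
- red_tub_right_press (a point): white round thumb mark (18 mm across) on the top face, at the middle of the red lid's right side strip (160 x 27 mm), 91.5 mm from the tub's centre towards its -y; moves with the strip: 96 mm above the bench while open, 88 mm when shut
- red_tub_right (a joint): travel of the red lid's right side in m: 0 = standing open, 0.008 = clicked shut. Snaps: resists most (about 6.5 N slowly, more at speed) at the start of the travel, springs back up if let go before half-way (0.004), beyond it snaps down by itself, stays shut, and rests on a hard stop
- blue_tub: the same kind of tub, same sizes, with a BLUE lid lying on unclipped; not to be touched. Origin: centre of the underside
- blue_tub_front (a joint): travel of the blue lid's front side in m, same action: 0 = open (leave so), 0.008 = shut
- blue_tub_back (a joint): travel of the blue lid's back side in m, same action: 0 = open (leave so), 0.008 = shut
- blue_tub_left (a joint): travel of the blue lid's left side in m, same action: 0 = open (leave so), 0.008 = shut
- blue_tub_right (a joint): travel of the blue lid's right side in m, same action: 0 = open (leave so), 0.008 = shut
- spice_jar: brown glass jar with a black cap, 54 mm across, 95 mm tall, loose, a bystander; origin: centre of the underside
- tape_roll: yellow roll of tape lying flat, 90 mm across, 24 mm tall, loose, a bystander; origin: centre of the underside
- pack_a: sealed black tray of light sausages, 90 x 140 x 40 mm, loose, a bystander; origin: centre of the underside
- pack_b: sealed black tray of dark sausages, 90 x 140 x 40 mm, loose, a bystander; origin: centre of the underside
- date_stamp: upright dark wooden hand stamp, 44 mm across, 93 mm tall, loose, a bystander; origin: centre of the underside

How it is judged (in metres and radians):
At the end, for the whole second after the job is handed in: All four sides of the red lid are down at least 6.5 of 8 mm (clicked); the red tub stands flat, at rest, within 30 mm of its start; all sides of the blue lid are still up (under 2 mm); the blue tub and the bystanders are within 20 mm of their starts (value of joint each of red_tub_front, red_tub_back, red_tub_left, red_tub_right above 0.0065 m and value of joint each of blue_tub_front, blue_tub_back, blue_tub_left, blue_tub_right below 0.002 m and distance of red_tub from where it was at the start of the episode below 0.03 m and angle between red_tub's own z axis and vertical below 0.05 rad and height (world z) of red_tub below 0.005 m and linear speed of red_tub below 0.02 m/s and distance of each of blue_tub, spice_jar, tape_roll, pack_a, pack_b, date_stamp from where it was at the start of the episode below 0.02 m); the robot touches nothing.
It fails at once if the red tub is lifted (over 10 mm) or tipped (over 0.2 rad) (height (world z) of red_tub above 0.01 m or angle between red_tub's own z axis and vertical above 0.2 rad).
It fails at once if the red tub is shoved more than 40 mm (distance of red_tub from where it was at the start of the episode above 0.04 m).
It fails at once if a side of the blue lid is pressed past half-way (value of joint any of blue_tub_front, blue_tub_back, blue_tub_left, blue_tub_right above 0.004 m).
It fails at once if the blue tub or a bystander is shifted more than 25 mm or lifted (distance of any of blue_tub, spice_jar, tape_roll, pack_a, pack_b, date_stamp from where it was at the start of the episode above 0.025 m).
It also fails if it takes over 42 s, if anything falls off the work surface, if the arm or the gripper's body presses on something with over 40 N, if the wrist force passes 120 N, or if a joint passes its speed limit or range.

## Working session

There is one attempt and no reset: what is moved stays moved. The work goes in short steps, Python scripts to look and compute and a tool call to move; the robot and the scene stay as the last step left them, time stands still between calls to the robot, and variables do not carry over. Pictures are saved under pics/ and viewed, and the job is handed in when it is done.

Besides the shell and the picture viewer there is one more tool, called after ">>>" by a JSON object that holds its "name" and its "arguments". arm_command: Moves the arm, as the interface text tells. Its arguments: {"type":"object","properties":{"steps":{"type":"array","items":{"type":"array","items":{"type":"number"}}},"force":{"type":"number"}},"required":["steps"]}

```bash
ls; mkdir -p pics
python3 - <<'E'
from rig import read_state, capture
import cv2
for n in("top","side"):
    c=capture(n); cv2.imwrite(f"pics/{n}0.png",c["image"]); print(n,c["intrinsics"],c["k1"],c["view"])
print(read_state())
E
```

```text
pics
top [[404.47456518   0.         322.84368106]
 [  0.         404.47456518 201.84744732]
 [  0.           0.           1.        ]] -0.037537203789919545 [[ 2.49611978e-03 -9.99894807e-01 -1.42879110e-02 -1.16385863e-01]
 [-9.97751414e-01 -1.53329680e-03 -6.70057038e-02  6.24442214e+02]
 [ 6.69767477e-02  1.44230376e-02 -9.97650285e-01  1.31275502e+03]
 [ 0.00000000e+00  0.00000000e+00  0.00000000e+00  1.00000000e+00]]
side [[506.91730815   0.         333.03797926]
 [  0.         506.91730815 196.88825495]
 [  0.           0.           1.        ]] -0.13319314949015595 [[ 8.11858708e-01 -5.83843168e-01 -3.54884977e-03 -4.93936101e+02]
 [-4.53214131e-01 -6.26358247e-01 -6.34249397e-01  3.30454314e+02]
 [ 3.68079326e-01  5.16529285e-01 -7.73120371e-01  1.30486644e+03]
 [ 0.00000000e+00  0.00000000e+00  0.00000000e+00  1.00000000e+00]]
{'clock': 0.1, 'q': array([ 1.08741314e+00,  3.00390639e-01,  1.52149806e+00,  3.57401800e-06,
        1.32070602e+00, -6.65886380e-02]), 'qd': array([ 8.74360104e-05, -1.17972489e-03, -1.12696573e-03,  1.77296373e-04,
        1.25981249e-03, -1.18870022e-03]), 'joint_efforts': array([ 6.72142523e-04, -5.44387293e+01, -3.62368441e+01, -7.23088056e-05,
        3.13163837e-03,  5.01825559e-05]), 'position': array([222.55910207, 502.73703581, 230.80057373]), 'tcp_rot': array([-1.37713306e-04,  2.06892526e-01,  9.78363548e-01, -4.81738524e-04]), 'wrist_force': array([-0.37660892, -0.51003556,  0.30750839]), 'moment': array([ 0.00170838, -0.00072789, -0.03265468]), 'grip_width': 0.9991861436270575}
```

View pics/top0.png

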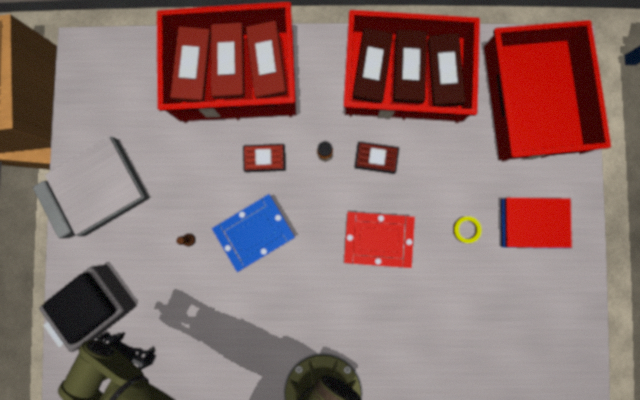

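View pics/side0.png

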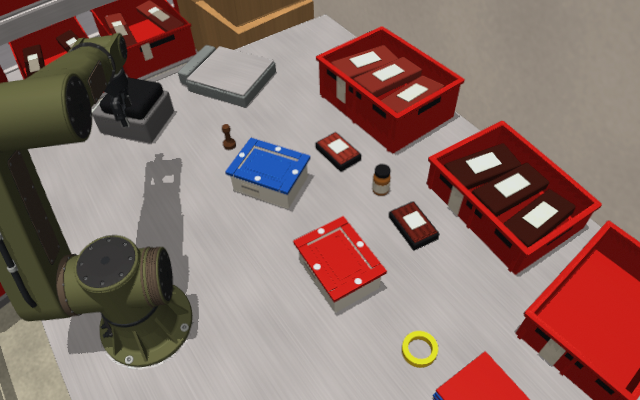

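The top picture shows the red lid centred near (379,239), with marks near (380,218), (349,237), (409,242) and (378,261). The blue lid is at about (254,232). Next I locate the marks precisely.

```bash
cat > h.py <<'E'
import numpy as np, cv2
def ray(c,uv,z):
    K=c["intrinsics"];p=(np.array(uv,float)-K[:2,2])/[K[0,0],K[1,1]]
    q=p.copy()
    for _ in range(30): q=p/(1+c["k1"]*(q@q))
    V=c["view"];R=V[:3,:3];o=-R.T@V[:3,3];d=R.T@np.array([*q,1])
    return o+d*(z-o[2])/d[2]
def marks(c,guess,r=9):
    im=c["image"].astype(float); sat=im[:,:,:2].min(2); out=[]
    for u,v in guess:
        ys,xs=np.mgrid[v-r:v+r+1,u-r:u+r+1]
        w=np.clip(sat[v-r:v+r+1,u-r:u+r+1]-90,0,None)
        # keep blob at centre
        n,l=cv2.connectedComponents((w>0).astype(np.uint8))
        cs=l[r-3:r+4,r-3:r+4]; cs=cs[cs>0]; k=np.bincount(cs).argmax(); w=w*(l==k)
        out.append([(w*xs).sum()/w.sum(),(w*ys).sum()/w.sum(),(w>0).sum()])
    return out
E
python3 - <<'E'
from rig import *; from h import *
for n,g in(("top",[(380,218),(349,237),(409,242),(378,261)]),("side",[(321,231),(360,244),(358,281),(317,267)])):
    c=capture(n); P=[]
    for m in marks(c,g):
        p=ray(c,m[:2],96);P.append(p);print(n,np.round(m,1),p.round(1))
    P=np.array(P);print(P.mean(0),[np.linalg.norm(P[i]-P[j]).round(1) for i in range(4) for j in range(i)])
E
python3 -c "
import cv2
for n,a in(('top',(190,290,320,440)),('side',(200,320,280,400))):
    im=cv2.imread(f'pics/{n}0.png')[a[0]:a[1],a[2]:a[3]];cv2.imwrite(f'pics/{n}z.png',cv2.resize(im,None,fx=4,fy=4))"
```

```text
top [380.6 213.1 145. ] [ 584.8 -179.2   96. ]
top [344.2 236.7 155. ] [511.5 -66.1  96. ]
top [413.9 242.3 166. ] [ 494.8 -281.5   96. ]
top [377.6 266.  151. ] [ 421.8 -168.9   96. ]
[ 503.20532002 -173.93919968   96.        ] [np.float64(134.8), np.float64(136.3), np.float64(216.1), np.float64(163.3), np.float64(136.4), np.float64(134.2)]
side [318.7 226.6 137. ] [511.1 -68.9  96. ]
side [363.5 240.8 128. ] [ 581.4 -177.6   96. ]
side [357.7 280.7  43. ] [ 494.6 -265.6   96. ]
side [316.6 266.2  43. ] [ 434.7 -169.5   96. ]
[ 505.4481814  -170.40851216   96.        ] [np.float64(129.4), np.float64(197.3), np.float64(123.6), np.float64(126.3), np.float64(146.9), np.float64(113.1)]
```

View pics/topz.png

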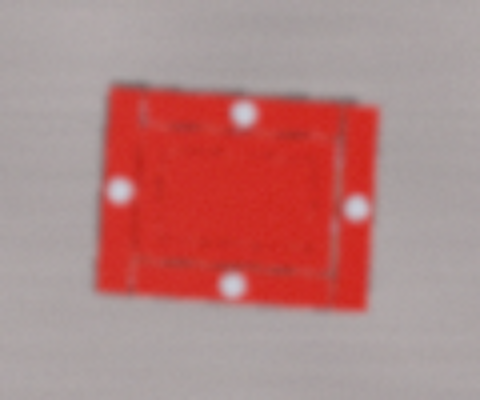

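View pics/sidez.png

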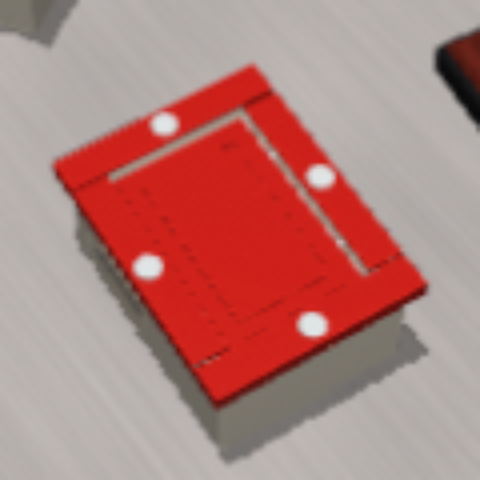

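Background pixels leaked into those windows. I'll tighten the blobs and fit the model of the four marks.

Run:
```python
from rig import *; from h import *
from scipy.optimize import least_squares
for n,g in(("top",[(378.5,261),(381,218.5),(349.5,237),(409,242)]),("side",[(317,267),(360.5,244),(321,231),(358,281)])):
    c=capture(n); P=[]
    for m in marks(c,[tuple(int(round(a)) for a in q) for q in g],4):
        p=ray(c,m[:2],96);P.append(p);print(n,np.round(m,1),p.round(1))
    P=np.array(P)
    M=np.array([[-66.5,0],[66.5,0],[0,91.5],[0,-91.5]])
    def f(x):
        C,S=np.cos(x[2]),np.sin(x[2]);return (M@np.array([[C,S],[-S,C]])+x[:2]-P[:,:2]).ravel()
    s=least_squares(f,[500,-170,0],x_scale=[1,1,.01]);print(s.x,s.fun.round(1))
    print((P[:,:2]+s.fun.reshape(4,2)).round(1))
from scipy.spatial.transform import Rotation as R
s=read_state();q=s["tcp_rot"];print(R.from_quat(q[[1,2,3,0]]).as_matrix().round(3),s["position"])
```

```text
top [377.7 261.2  52. ] [ 436.5 -169.2   96. ]
top [380.6 217.9  49. ] [ 569.9 -179.    96. ]
top [349.4 237.2  48. ] [510.  -82.4  96. ]
top [409.2 241.7  57. ] [ 496.5 -267.    96. ]
[ 5.03195318e+02 -1.74425782e+02 -7.31522668e-02] [ 0.4 -0.3 -0.4 -0.2 -0.1 -0.8  0.   1.3]
[[ 436.9 -169.6]
 [ 569.5 -179.3]
 [ 509.9  -83.2]
 [ 496.5 -265.7]]
side [316.6 266.2  43. ] [ 434.7 -169.5   96. ]
side [360.  243.4  45. ] [ 568.5 -178.8   96. ]
side [320.4 230.3  44. ] [507.7 -82.   96. ]
side [357.7 280.7  43. ] [ 494.6 -265.6   96. ]
[ 5.01365743e+02 -1.73984227e+02 -7.07347409e-02] [ 0.3  0.2 -0.8  0.2  0.1 -0.7  0.3  0.3]
[[ 435.  -169.3]
 [ 567.7 -178.7]
 [ 507.8  -82.7]
 [ 494.9 -265.3]]
[[-0.914  0.405 -0.   ]
 [ 0.405  0.914 -0.   ]
 [ 0.    -0.    -1.   ]] [222.61439731 502.83994903 231.08451954]
```

Both cameras agree: centre (502.3,-174.2), yaw -0.072 rad, and residuals under 1.3 mm. I'll close the fingers and travel high towards the left mark at (508.9,-83).

>>> {"name": "arm_command", "arguments": {"steps": [[-0.8,-0.67,0,0,0],[-0.8,-0.67,0,0,0],[-0.8,-0.67,0,0,0],[-0.8,-0.67,0,0,0],[-0.8,-0.67,0,0,0],[-0.8,-0.67,0,0,0],[-0.8,-0.67,0,0,0],[-0.8,-0.67,0,0,0],[-0.8,-0.67,0,0,0],[-0.8,-0.67,0,0,0],[-0.8,-0.67,0,0,0],[-0.8,-0.67,0,0,0]], "force": 40}}

```text
clock: 1.8
position: [444.0, 52.0, 231.4]
tcp_rot: [0.0, 0.207, 0.978, 0.0]
wrist_force: [-0.3, 0.4, 0.6]
grip_width: -0.003
```

>>> {"name": "arm_command", "arguments": {"steps": [[-0.7,-0.6,0,0,0],[-0.7,-0.6,0,0,0],[-0.7,-0.6,0,0,0],[-0.75,-0.63,0,0,0],[0,0,0.9,0,0],[0,0,0.9,0,0],[0,0,0.7,0,0],[0,0,0.3,0,0],[0,0,0,0,0],[0,0,0,0,0]]}}

```text
clock: 3.05
position: [509.0, -81.7, 120.4]
tcp_rot: [0.001, 0.207, 0.978, -0.0]
wrist_force: [-0.0, 0.3, 1.1]
grip_width: -0.003
```

Run:
```python
from rig import *; import cv2
print(read_state()["position"])
for n,a in(("side",(180,320,260,420)),("top",(180,300,320,460))):
    im=capture(n)["image"][a[0]:a[1],a[2]:a[3]]; cv2.imwrite(f"pics/{n}1.png",cv2.resize(im,None,fx=4,fy=4))
```

```text
[509.0472716  -81.73212969 120.4390113 ]
```

View pics/side1.png

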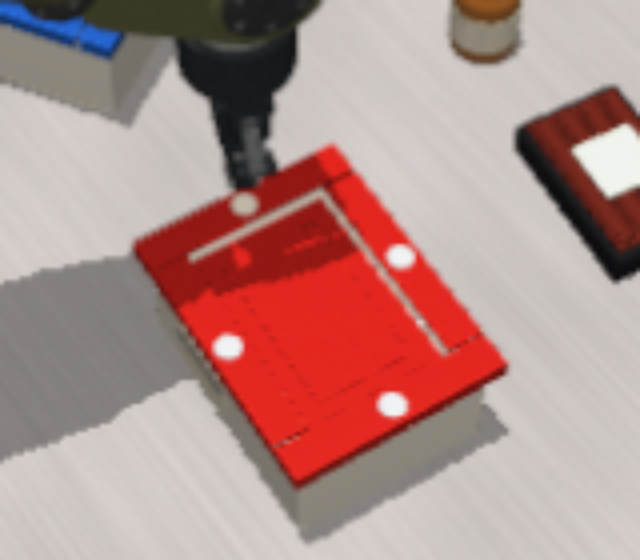

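The side picture shows the tip just above the left mark (about (245,200) in the crop). I'll press slowly.

>>> {"name": "arm_command", "arguments": {"steps": [[0,0,0.3,0,0],[0,0,0.2,0,0],[0,0,0.05,0,0],[0,0,0.05,0,0],[0,0,0.05,0,0],[0,0,0.05,0,0],[0,0,0.05,0,0],[0,0,0.05,0,0],[0,0,0,0,0]]}}

```text
clock: 4.28
position: [508.6, -81.7, 88.0]
tcp_rot: [0.0, 0.207, 0.978, -0.0]
wrist_force: [-6.0, 1.3, 10.1]
grip_width: -0.0
```

It has reached the 88 mm stop with 10 N. I'll rise and check.

>>> {"name": "arm_command", "arguments": {"steps": [[0,0,-0.1,0,0],[0,0,-0.4,0,0],[0,0,-0.4,0,0],[0,0,0,0,0]]}}

```text
clock: 4.78
position: [509.2, -81.8, 125.0]
tcp_rot: [0.002, 0.207, 0.978, -0.0]
wrist_force: [0.4, 0.7, 0.3]
grip_width: 0.001
```

Run:
```python
from rig import *; import cv2
print(read_state()["position"])
for n,a in(("side",(180,320,260,420)),("top",(180,300,320,460))):
    im=capture(n)["image"][a[0]:a[1],a[2]:a[3]]; cv2.imwrite(f"pics/{n}2.png",cv2.resize(im,None,fx=4,fy=4))
```

```text
[509.21211609 -81.81535116 125.03982206]
```

View pics/side2.png

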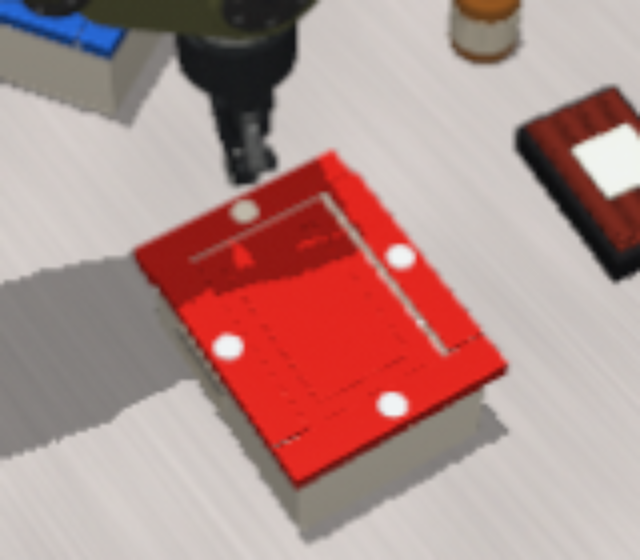

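The left side is down: its mark shifted from row 204 to 211 in the crop, and the other three marks are unmoved. Next is the back mark (568.6,-179).

>>> {"name": "arm_command", "arguments": {"steps": [[-0.8,-0.54,0,0,0],[-0.8,-0.54,0,0,0],[-0.74,-0.54,0,0,0],[0,0,0,0,0],[0,0,0,0,0],[0,0,0.4,0,0],[0,0,0.2,0,0]]}}

```text
clock: 5.75
position: [567.2, -178.0, 97.7]
tcp_rot: [-0.001, 0.207, 0.978, 0.0]
wrist_force: [0.1, 0.2, 0.4]
grip_width: -0.001
```

>>> {"name": "arm_command", "arguments": {"steps": [[0,0,0,0,0],[0,0,0.05,0,0],[0,0,0.05,0,0],[0,0,0.05,0,0],[0,0,0.05,0,0],[0,0,0.05,0,0],[0,0,0.05,0,0],[0,0,0.02,0,0],[0,0,0,0,0]]}}

```text
clock: 6.88
position: [567.9, -178.8, 87.9]
tcp_rot: [0.0, 0.207, 0.978, -0.0]
wrist_force: [-8.1, 3.0, 16.9]
grip_width: -0.002
```

>>> {"name": "arm_command", "arguments": {"steps": [[0,0,-0.1,0,0],[0,0,-0.4,0,0],[0,0,-0.4,0,0],[0.26,-0.9,0,0,0],[0.26,-0.9,0,0,0],[0.26,-0.91,0,0,0],[0,0,0,0,0],[0,0,0,0,0],[0,0,0.3,0,0],[0,0,0.25,0,0],[0,0,0,0,0]]}}

```text
clock: 8.25
position: [495.1, -264.7, 99.2]
tcp_rot: [-0.001, 0.207, 0.978, 0.0]
wrist_force: [0.7, -0.1, 0.5]
grip_width: -0.0
```

Run:
```python
from rig import *; import cv2
print(read_state()["position"])
for n,a in(("side",(180,320,260,420)),("top",(180,300,320,460))):
    im=capture(n)["image"][a[0]:a[1],a[2]:a[3]]; cv2.imwrite(f"pics/{n}3.png",cv2.resize(im,None,fx=4,fy=4))
```

```text
[ 495.14431216 -264.67875168   99.16087268]
```

View pics/side3.png

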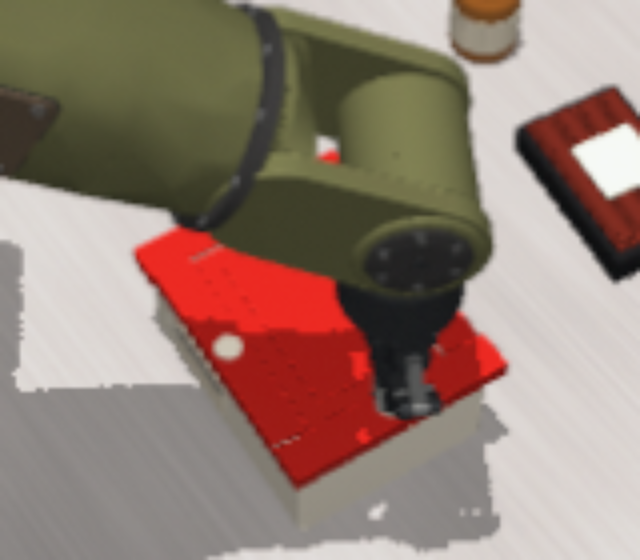

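The tip stands over the right mark (about (405,408) in the crop). Pressing.

>>> {"name": "arm_command", "arguments": {"steps": [[0,0,0.05,0,0],[0,0,0.05,0,0],[0,0,0.05,0,0],[0,0,0.05,0,0],[0,0,0.05,0,0],[0,0,0.05,0,0],[0,0,0.02,0,0],[0,0,0,0,0]]}}

```text
clock: 9.35
position: [495.4, -265.3, 88.0]
tcp_rot: [-0.0, 0.207, 0.978, -0.0]
wrist_force: [-3.6, 1.7, 5.8]
grip_width: -0.002
```

>>> {"name": "arm_command", "arguments": {"steps": [[0,0,0.03,0,0],[0,0,-0.13,0,0],[0,0,-0.4,0,0],[0,0,-0.4,0,0],[0.78,0.53,0,0,0],[0.78,0.53,0,0,0],[0.77,0.53,0,0,0],[0,0,0,0,0],[0,0,0,0,0],[0,0,0.3,0,0],[0,0,0.25,0,0],[0,0,0,0,0]]}}

```text
clock: 10.85
position: [435.5, -169.4, 100.4]
tcp_rot: [-0.001, 0.207, 0.978, 0.0]
wrist_force: [-0.8, -0.4, 0.3]
grip_width: 0.001
```

>>> {"name": "arm_command", "arguments": {"steps": [[0,0,0.05,0,0],[0,0,0.05,0,0],[0,0,0.05,0,0],[0,0,0.05,0,0],[0,0,0.05,0,0],[0,0,0.05,0,0],[0,0,0.05,0,0],[0,0,0,0,0]]}}

```text
clock: 11.85
position: [435.9, -169.4, 88.0]
tcp_rot: [-0.0, 0.207, 0.978, -0.0]
wrist_force: [-3.5, 1.8, 8.2]
grip_width: 0.002
```

>>> {"name": "arm_command", "arguments": {"steps": [[0,0,-0.1,0,0],[0,0,-0.5,0,0],[0,0,-0.9,0,0],[0,0,-1,0,0],[0.8,0.8,0,0,0],[0.8,0.8,0,0,0],[0.8,0.8,0,0,0],[0.8,0.8,0,0,0],[0.8,0.8,0,0,0],[0.8,0.8,0,0,0],[0,0,0,0,0],[0,0,0,0,0]]}}

```text
clock: 13.35
position: [338.3, 83.7, 187.8]
tcp_rot: [0.0, 0.207, 0.978, -0.0]
wrist_force: [0.2, 0.1, -0.3]
grip_width: -0.003
```

Run:
```python
from rig import *; import cv2; from h import *
print(read_state()["position"])
for n,a in(("side",(180,320,260,420)),("top",(180,300,320,460))):
    c=capture(n);cv2.imwrite(f"pics/{n}4f.png",c["image"])
    im=c["image"][a[0]:a[1],a[2]:a[3]]; cv2.imwrite(f"pics/{n}4.png",cv2.resize(im,None,fx=4,fy=4))
    g=[(378,261),(381,218),(349,237),(409,242)] if n=="top" else [(317,268),(360,245),(321,232),(358,283)]
    for m in marks(c,g,4): print(n,np.round(m,1),ray(c,m[:2],88).round(1))
    b=cv2.imread(f"pics/{n}0.png"); d=cv2.absdiff(b,c["image"]).max(2); cv2.imwrite(f"pics/{n}d.png",d)
```

```text
[338.31367837  83.68938807 187.81006335]
side [316.7 267.9  45. ] [ 434.8 -169.6   88. ]
side [360.1 245.   48. ] [ 569.2 -178.9   88. ]
side [320.4 231.9  47. ] [507.7 -81.6  88. ]
side [357.6 282.4  43. ] [ 494.5 -265.9   88. ]
top [377.4 261.2  58. ] [ 435.9 -169.2   88. ]
top [380.2 217.9  50. ] [ 570.  -178.9   88. ]
top [349.2 237.1  56. ] [510. -82.  88.]
top [409.1 241.5  62. ] [ 496.9 -268.2   88. ]
```

View pics/side4f.png

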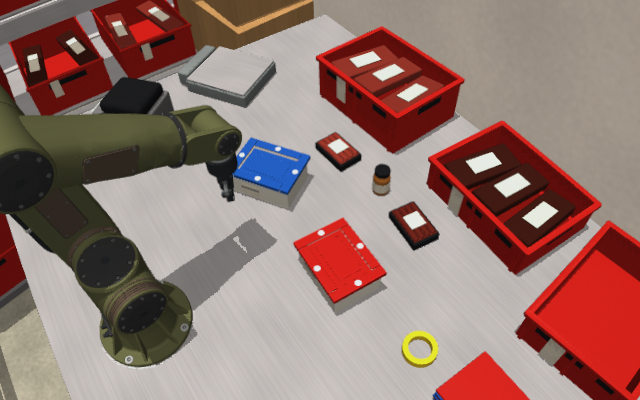

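View pics/side4.png

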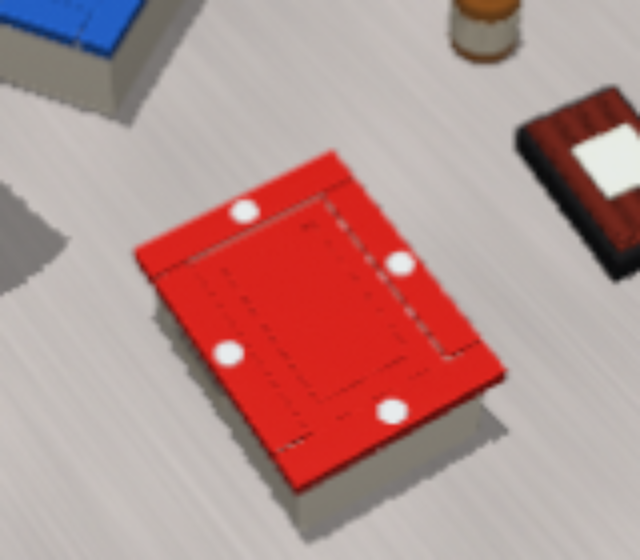

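View pics/top4f.png

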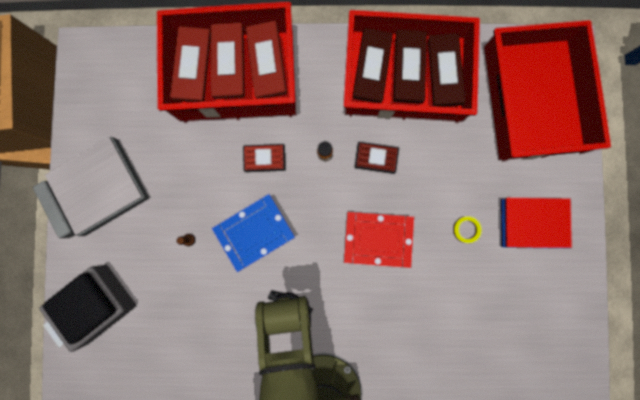

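All four marks in the side view dropped by about 1.7 px, which matches 8 mm. At the 88 mm height they sit in the same place as before, and nothing else has moved. Handing in.

```bash
python3 -c "
from rig import *
print(job_done())"
```

```text
the job is handed in; nothing more can be done
None
```

All four sides of the red lid are pressed shut and the job is handed in; no verdict was reported. I pressed left, back, right, then front with the closed fingertips.

- **Depth:** each press ended with the tip at about 88 mm, the height of a shut side, with 6–17 N of upward force on the wrist. The right side read lowest at 5.8 N, so I pressed it slightly further before lifting off.
- **Lid shut:** after pressing, all four thumb marks sat 1.6–1.7 px lower in the side view, which fits 8 mm of travel.
- **Red tub:** the marks, measured at the shut height, are within about 1 mm (right mark about 2 mm) of their starting positions, so the tub did not shift.
- **Everything else:** by eye in the last pictures, the blue tub and its lid and the other bench items looked unmoved. I did not measure their positions. The arm was about 190 mm above the bench and clear of everything.
- **Time:** about 13.5 s of the 42 s allowed.

The last checks agreed with each other. The two cameras differed by about 2 mm, which is within their calibration.

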